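# Hold the dryer's start key turned

### The job

The tray dryer's blower only starts while its spring-return key switch is held over. Take the key with the square head out of the wooden key block, push it fully home in the keyhole on top of the control box - the side pins are sticky, so wiggle it if it hangs up - and turn it a quarter turn clockwise, up to the stop. Finish while still gripping the key and holding it at the stop (let go and it springs back), and leave the other keys and everything else on the bench where they are.

Things in the scene. Friction and masses are not known exactly. Their poses are not given: they have to be found in the camera images.
- key: the key to use, 30 g: square black head 32 wide (y) x 32 high (z) x 9 mm thick (x), steel blade downward. Origin: centre of the head's flat underside (the shoulder); z up through the head. Stands upright, shoulder resting on the key block; grip the head across its thickness, draw straight up over 32 mm to clear the slot. A half turn about z makes no difference
- key_tip (a point): the key's tip, 29.5 mm below its origin on its axis (axes as the key's). Below the shoulder come 8 mm of round neck (4.4 mm diameter), then a flat blade 10 wide (y) x 4 mm thick (x), its two narrow edges running in at 45 degrees to the tip over the last 5 mm
- key_round: another key, same blade and frame, round head (disc 34 mm in diameter, 9 mm thick); stands in the same block, to be left alone
- key_clover: another key, same blade and frame, three-lobed head (36 wide, 34 high, 9 mm thick); stands in the same block, to be left alone
- key_block: fixed wooden block 60 (x) x 190 (y) x 40 mm high, origin at the centre of its underside; three slots in a row along y, 60 mm apart, middle one at its centre, any key in any slot, heads with thickness along block x and width along the row, 24 to 28 mm apart
- keyhole (a point): middle of the keyhole, on the top face of the square steel plate (36 x 36 x 6 mm) on the control box, 91 mm above the bench; box axes: z up, y along the keyhole's long side. Hole 5.8 (x) x 12 mm (y), rim chamfered 1.5 mm: 1 mm play around the blade. Plate fixed, barrel below it. Fully home, the key's origin is at this point; only within 2 mm of that does the blade clear the plate and turn
- control_box: fixed grey steel box 130 (x) x 230 (y) x 85 mm high, origin at the centre of its underside; keyhole 55 mm towards +y at x = 0; two lamps 10 mm high at y = -12 mm, x = +-28 mm; mushroom stop button (40 mm diameter, top 32 mm above the box top) at y = -72 mm
- barrel (a joint): turn of the barrel under the plate, rad: 0 at rest, grows clockwise seen from above, stop at 1.57. A spring returns it (0.04 N m at rest, 0.12 at the stop). The blade has play in it: the key turns up to 0.15 further than the barrel, so about 1.7 in all
- pins (a point): a point on the barrel axis 11 mm below the keyhole (turns with the barrel): level of the upper of two pairs of sticky pins that close on the blade's narrow edges from both sides; the lower pair is 7 mm deeper. Each pair hangs up a straight push at some 10 to 30 N, but a pin yields to 5 N sideways and stays back: rock the key 1 to 2 mm to and fro along the keyhole and push on
- jar: bystander: amber glass jar 76 mm in diameter, 110 mm high, origin under its centre
- bowl: bystander: steel bowl 150 mm in diameter, 60 mm high, origin under its centre
- label_roll: bystander: paper label roll 60 mm in diameter, 30 mm high, lying flat, origin under its centre
- spatula: bystander: spatula lying on the bench
- spray: bystander: white bottle 64 mm in diameter, 160 mm high, origin under its centre
- hygrometer: bystander: white box 25 x 75 x 55 mm with a grey display, origin under its centre

How it is judged:
On the way, in this order (a step that is already met when the one before it is completed fails the run):
1. the square-headed key stands fully home in the keyhole, not yet turned (z of key in the frame of keyhole below 0.003 m and horizontal distance between key and keyhole below 0.004 m and angle between key's own z axis and vertical below 0.15 rad and value of joint barrel below 0.3 rad), for 0.1 s.
2. the key has turned the barrel a quarter turn clockwise (value of joint barrel above 1.4 rad), for 0.2 s.
At the end, for the whole second after the job is handed in: The square-headed key is home in the keyhole (shoulder within 4 mm of the plate, within 4 mm of the keyhole's middle, upright within 0.15 rad), the barrel is held turned by more than 1.4 rad (80 degrees) against its spring, at rest, and the fingers still grip the key with more than 2 N (value of joint barrel above 1.4 rad and z of key in the frame of keyhole below 0.004 m and horizontal distance between key and keyhole below 0.004 m and angle between key's own z axis and vertical below 0.15 rad and contact force between the fingers and key above 2 N and linear speed of key below 0.03 m/s); the arm keeps its last pose, push and grip.
It fails at once if another key was lifted or knocked (distance of any of key_round, key_clover from where it was at the start of the episode above 0.012 m).
It fails at once if something else on the bench was moved (distance of any of jar, bowl, label_roll, spatula, spray, hygrometer from where it was at the start of the episode above 0.03 m).
It also fails if it takes over 51 s, if anything falls off the work surface, if the arm or the gripper's body presses on something with over 40 N, if the wrist force passes 120 N, or if a joint passes its speed limit or range.

### The arm

A 7-joint arm with a two-finger parallel gripper is mounted at the origin on the work surface. World frame = base frame: x ahead of the robot, y to its left, z up, the work surface at z = 0. Lengths are in m, angles in rad, forces in N, time in s.
With the tool pointing down it reaches from about 0.4 to 0.85 m from the base axis. Payload 4.5 kg.
Tool frame: the origin (TCP) lies on the centre line of the jaws, within the pads' length; the fingertips stand 25 mm ahead of it and the grasp point (between the pads) lies 6 mm ahead of it; z points along the fingers, y is the direction in which the jaws open and shut (so a half turn about z gives the same grasp; the last joint's range is limited). The gripper opens to 88 mm and grips with 3 to 60 N. Pads are 18 mm wide; open, the fingers measure 123 mm over their backs; the gripper's body (75 mm by 187 mm) begins 45 mm behind the grasp point.
Start: joints at [1.164, 0.689, -0.195, 1.565, 0.157, 0.902, -0.215], TCP at [0.267, -0.565, 0.264] pointing down, gripper open.
Joint ranges: [-3.01, 3.01], [-0.46, 2.08], [-1.47, 1.51], [0.13, 2.56], [-1, 4.14], [0.04, 2.09], [-2.66, 2.66]. Speed limits (rad/s): [2.57, 2.57, 3.14, 3.14, 3.14, 3.14, 3.14].

### API

Orientations are given as a unit quaternion [x, y, z, w].
In Python, from plant import r, eyes gives the robot as it stands.
- The arm moves only by the tool servo_tool, never from a script. Its argument "deltas" is a list of rows, each an object of numbers: "dx", "dy", "dz": the shift along the tool's x, y, z in units of 60 mm (1.0 is 60 mm); "ax", "ay", "az": the turn, a rotation vector about the tool's x, y, z in units of 6 degrees (1.0 is 6 degrees); "hand": the finger opening in mm, from 0 to 88.1. A call has 1 to 10 rows; each row is the pose to reach, as a shift and turn from the pose commanded when the call began, along the tool's axes at that moment; what a row does not reach only later rows make up. A row lasts 1/8 s, in which the tool goes at most 62.5 mm and 10.7 degrees, less where a joint would pass 70% of its speed; a pose out of reach is approached as far as the arm can. A call with a gripper value outside its range is refused whole. The fingers move at their own pace and stop on an object; "newtons" is the grip in N (left out, the last holds). Time passes only in rows, so rows that repeat a pose let the fingers close. It gives the time, the measured TCP pose, the force and the opening at its end, in the units of the state.
- r.get_state(): the state, without advancing time (a new reading comes with each control period).
- eyes.snapshot(name): name is "scene" or "top" or "wrist"; returns (picture, depth): 400x640x3 uint8, red, green, blue; 400x640 float32, m along the optical axis (not along the pixel's ray), 0 where there is no reading.
- eyes.camera_model(name): a dict with "fx", "fy", "cx", "cy" (pixels), "pose" (4x4, takes a point from camera to world coordinates). Camera axes: x right, y up, looking along -z (the intrinsics and any distortion apply to the point x, -y, -z); pixel columns grow to the right and rows downward; lengths in m; the calibration is good to about 2 mm. A picture is of the moment at which its call begins: read the wrist's pose just before it. camera_model takes no time and is no camera call; for the wrist camera it gives the pose at the moment of the call.
- r.finish_job(): hands the job in, once; it reports no verdict.
The state is a dict: "clock": time; "q": joint angles; "qd": joint speeds; "joint_torque": joint torques, N m; "tool_pos": TCP position; "eef_rot": TCP orientation; "contact_force": force on the tool from outside, world axes, zero at the start; "moment": the same for the moment, N m; "opening": opening from 0.0 (shut) to 1.0 (fully open).
Only numpy, scipy, OpenCV 4.12 (cv2) and the standard library are available. Lean on these libraries where they do the work, as an engineer would, in place of code of your own. Each camera call takes 0.05 s, during which the arm holds its last target.

## Working session

There is one attempt and no reset: what is moved stays moved. The work goes in short steps, Python scripts to look and compute and a tool call to move; the robot and the scene stay as the last step left them, time stands still between calls to the robot, and variables do not carry over. Pictures are saved under pics/ and viewed, and the job is handed in when it is done.

Besides the shell and the picture viewer there is one more tool, called after ">>>" as name(argument=value, ...) on one line, values as JSON. servo_tool: Moves the arm, as the interface text tells. Its arguments: {"type":"object","properties":{"deltas":{"type":"array","items":{"type":"object","properties":{"dx":{"type":"number"},"dy":{"type":"number"},"dz":{"type":"number"},"ax":{"type":"number"},"ay":{"type":"number"},"az":{"type":"number"},"hand":{"type":"number"}}}},"newtons":{"type":"number"}},"required":["deltas"]}

```bash
ls; mkdir -p pics; python3 - <<'E'
from plant import r, eyes
import cv2, numpy as np
s=r.get_state(); print({k:np.round(v,4).tolist() for k,v in s.items()})
for n in ["scene","top"]:
    im,d=eyes.snapshot(n); cv2.imwrite(f"pics/{n}0.png",im[:,:,::-1]); np.save(f"pics/{n}0.npy",d)
    m=eyes.camera_model(n); print(n,{k:np.round(v,4).tolist() for k,v in m.items()})
    np.savez(f"pics/{n}0cam.npz",**m)
E
```

```text
pics
{'clock': 0.0, 'q': [1.1638, 0.69, -0.1945, 1.5663, 0.1573, 0.9025, -0.2151], 'qd': [-0.0005, -0.0002, -0.0003, 0.001, 0.001, -0.0008, -0.0011], 'joint_torque': [-0.0002, -52.7563, -1.267, -15.343, -0.0527, 0.0065, 0.0002], 'tool_pos': [0.2664, -0.5648, 0.2629], 'eef_rot': [0.9758, 0.2187, -0.0003, -0.0009], 'contact_force': [1.0169, -0.0774, 0.3862], 'moment': [0.0125, -0.0001, -0.0237], 'opening': 0.9969}
scene {'fx': 370.4973, 'fy': 370.4973, 'cx': 319.7945, 'cy': 202.2256, 'pose': [[0.7182, -0.585, 0.3767, 0.9378], [0.6958, 0.6107, -0.3782, -0.3516], [-0.0088, 0.5337, 0.8456, 0.9555], [0.0, 0.0, 0.0, 1.0]]}
top {'fx': 516.5405, 'fy': 516.5405, 'cx': 315.5446, 'cy': 196.2909, 'pose': [[0.0047, 0.9986, -0.0534, 0.4751], [-1.0, 0.0047, -0.0004, 0.0419], [-0.0001, 0.0534, 0.9986, 1.6596], [0.0, 0.0, 0.0, 1.0]]}
```

View pics/scene0.png

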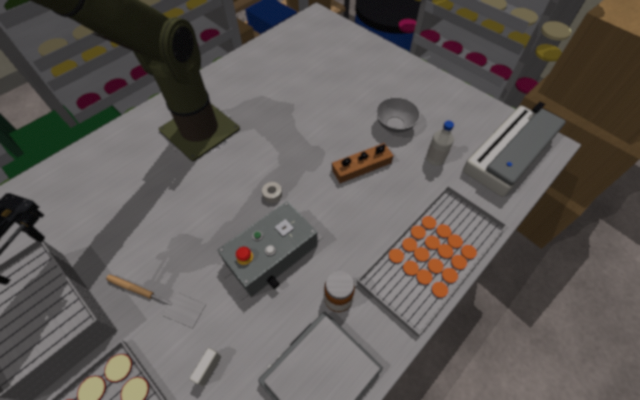

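View pics/top0.png

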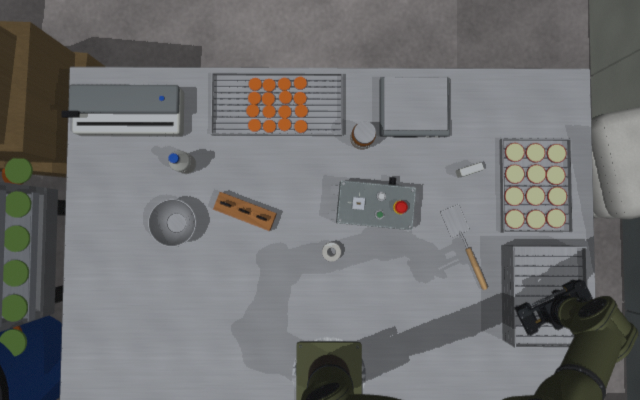

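The scene view shows the key block at (363,163) and the control box at (268,248). In the top view the block is at (245,210), the keyhole plate at (358,203), and the stop button at (401,207). Next I'll zoom in on both.

```bash
cat > h.py <<'E'
import numpy as np, cv2
def load(n,i=0):
    m=dict(np.load(f"pics/{n}{i}cam.npz")); return m
def ray(m,u,v):
    d=np.array([(u-m['cx'])/m['fx'],-(v-m['cy'])/m['fy'],-1.0]); P=m['pose']
    return P[:3,3],P[:3,:3]@d
def onplane(m,u,v,z):
    o,d=ray(m,u,v); t=(z-o[2])/d[2]; return o+t*d
def proj(m,p):
    P=m['pose']; c=P[:3,:3].T@(np.array(p)-P[:3,3]); return np.array([m['cx']+m['fx']*c[0]/-c[2],m['cy']-m['fy']*c[1]/-c[2]])
E
python3 - <<'E'
import cv2,numpy as np
a=cv2.imread('pics/top0.png')
x=cv2.resize(a[180:240,205:285],None,fx=8,fy=8,interpolation=cv2.INTER_CUBIC); cv2.imwrite('pics/t_block.png',x)
x=cv2.resize(a[170:240,330:425],None,fx=8,fy=8,interpolation=cv2.INTER_CUBIC); cv2.imwrite('pics/t_box.png',x)
b=cv2.imread('pics/scene0.png')
x=cv2.resize(b[135:190,320:400],None,fx=8,fy=8,interpolation=cv2.INTER_CUBIC); cv2.imwrite('pics/s_block.png',x)
E
```

```text
(no output)
```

View pics/t_block.png

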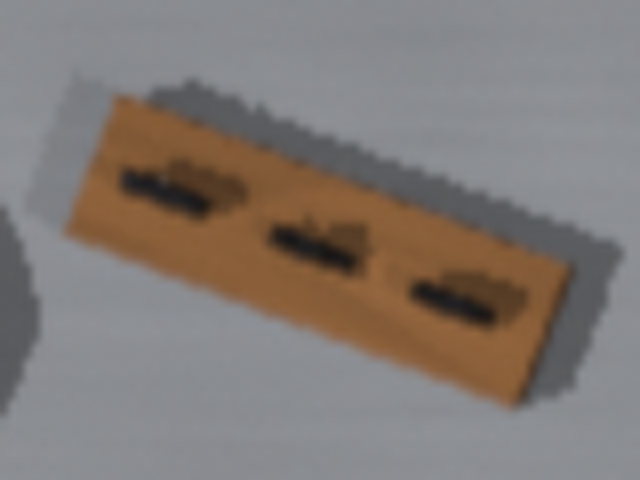

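View pics/t_box.png

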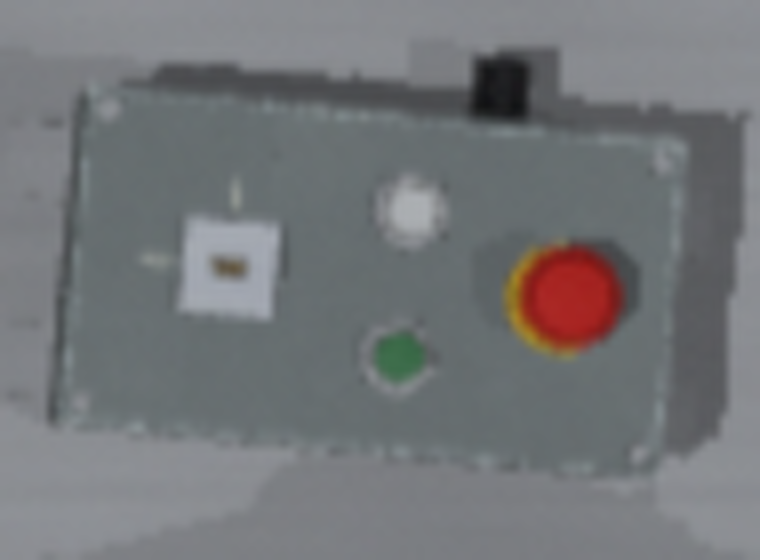

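View pics/s_block.png

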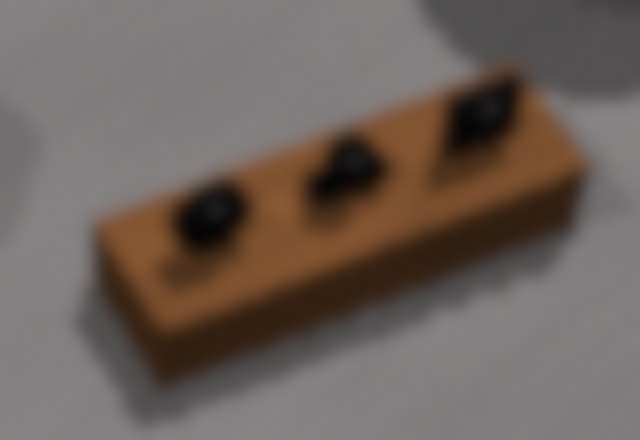

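In the top crop the keys are, left to right, square, clover and round: the scene crop has the square head at the bowl end, which is left in top. The keyhole is at about crop (230,267). Next: mask-based positions.

```bash
python3 - <<'E'
import cv2,numpy as np
from h import *
a=cv2.imread('pics/top0.png'); m=load('top'); hsv=cv2.cvtColor(a,cv2.COLOR_BGR2HSV)
# block wood
roi=np.zeros(a.shape[:2],np.uint8); roi[180:240,205:285]=1
wood=((hsv[...,0]<20)&(hsv[...,1]>90)&(roi>0)).astype(np.uint8)
wood=cv2.morphologyEx(wood,cv2.MORPH_CLOSE,np.ones((9,9)))
c=max(cv2.findContours(wood,0,2)[0],key=cv2.contourArea)
pts=np.array([onplane(m,u,v,0.04)[:2] for u,v in c[:,0]],np.float32)
rc=cv2.minAreaRect(pts); print('block',rc)
# dark heads
dark=((a.max(2)<45)&(roi>0)&(wood>0)).astype(np.uint8)
n,l,st,ce=cv2.connectedComponentsWithStats(dark)
for i in range(1,n):
    if st[i,4]>8:
        vv,uu=np.where(l==i); p=np.array([onplane(m,u,v,0.068)[:2] for u,v in zip(uu,vv)],np.float32)
        print(st[i],ce[i],np.round(onplane(m,*ce[i],0.068),4),cv2.minAreaRect(p))
roi[:]=0; roi[170:240,330:425]=1
# plate
pl=((a.min(2)>165)&(roi>0)).astype(np.uint8); pl[:, :350]=0; pl[:,368:]=0
pl=cv2.morphologyEx(pl,cv2.MORPH_CLOSE,np.ones((5,5)))
c=max(cv2.findContours(pl,0,2)[0],key=cv2.contourArea); p=np.array([onplane(m,u,v,0.091)[:2] for u,v in c[:,0]],np.float32)
print('plate',cv2.minAreaRect(p))
br=((hsv[...,1]>60)&(pl>0)&(roi>0)); vv,uu=np.where(br); print('hole',uu.mean(),vv.mean(),len(uu),onplane(m,uu.mean(),vv.mean(),0.091))
for nm,(x,y),z in [('TL',(88,90),.085),('TR',(685,140),.085),('BR',(655,472),.085),('BL',(65,422),.085),('btn',(572,297),.117),('white',(411,211),.095),('green',(400,355),.095),('hole',(230,267),.091)]:
    print(nm,np.round(onplane(m,330+(x-3.5)/8,170+(y-3.5)/8,z),4))
for nm,(x,y) in [('TL',(115,95)),('TR',(575,265)),('BR',(515,408)),('BL',(65,235))]:
    print(nm,np.round(onplane(m,205+(x-3.5)/8,180+(y-3.5)/8,.04),4))
E
```

```text
block ((0.5148748159408569, 0.26551300287246704), (0.19115284085273743, 0.05866062641143799), 69.27054595947266)
[221 202  10   4  16] [225.5 203.5] [0.5366 0.32   0.068 ] ((0.5366107225418091, 0.3200134336948395), (0.02933623269200325, 0.003892101813107729), 71.87973022460938)
[240 209   9   4  15] [244.13333333 210.73333333] [0.5146 0.2623 0.068 ] ((0.514375627040863, 0.2630099654197693), (0.026371939107775688, 0.004860266577452421), 71.87947082519531)
[257 216   9   4  14] [261.07142857 217.28571429] [0.4947 0.2099 0.068 ] ((0.494613379240036, 0.20980040729045868), (0.026209553703665733, 0.004119471181184053), 63.79035949707031)Traceback (most recent call last):
  File "<stdin>", line 22, in <module>
ValueError: max() iterable argument is empty
```

```bash
python3 - <<'E'
import cv2,numpy as np
from h import *
a=cv2.imread('pics/top0.png'); m=load('top'); hsv=cv2.cvtColor(a,cv2.COLOR_BGR2HSV)
print(a[194:212:1,350:368].min(2))
for nm,(x,y),z in [('TL',(88,90),.085),('TR',(685,140),.085),('BR',(655,472),.085),('BL',(65,422),.085),('btn',(572,297),.117),('white',(411,211),.095),('green',(400,355),.095),('hole',(230,267),.091)]:
    print(nm,np.round(onplane(m,330+(x-3.5)/8,170+(y-3.5)/8,z),4))
E
```

```text
[[103 102 101 102 103 102 102 103 108 142 111 104 102 103 104 104 103 103]
 [102 101 101 103 103 103 103 104 107 136 110 104 103 103 104 103 105 103]
 [102 101 101 109 113 114 108 107 104 114 108 106 106 105 104 103 103 102]
 [101 101 100 128 142 141 131 128 117 118 125 123 122 117 114 102 102 101]
 [102 100  99 137 159 162 160 160 159 159 159 159 157 145 140  99 101 103]
 [102 101 100 144 161 163 164 164 163 163 164 164 163 162 155  95 100 102]
 [103 102 103 155 164 164 163 162 163 162 162 163 162 163 151  93  99 102]
 [111 105 105 157 164 163 155 152 153 154 156 161 162 161 139  88  98 102]
 [128 116 117 156 162 160 133 107 115 121 130 156 162 160 138  87  99 102]
 [116 105 115 156 161 158 135  81  70  69 104 151 159 158 132  87  99 103]
 [103 100 110 155 162 161 146 123 116 108 124 155 160 156 120  90 101 102]
 [102  96 114 155 161 161 159 158 157 153 154 159 160 157 117 103 103 104]
 [102  97 125 158 162 162 161 161 161 160 160 161 160 156 109 102 102 103]
 [103  99 130 159 163 163 162 162 162 163 162 161 161 155 107 101 102 104]
 [102 101 132 148 153 153 153 155 155 157 159 157 161 155 107 102 102 104]
 [103 103 107 106 117 117 114 126 125 131 136 135 147 144 107 101 102 103]
 [104 103 103 103 104 102 101 104 105 106 106 105 108 107 103 102 102 103]
 [103 103 104 103 102 101 101 102 102 102 103 101 102 102 102 101 102 104]]
TL [ 0.607  -0.0338  0.085 ]
TR [ 0.589  -0.2619  0.085 ]
BR [ 0.4623 -0.2497  0.085 ]
BL [ 0.4803 -0.0253  0.085 ]
btn [ 0.5277 -0.2132  0.117 ]
white [ 0.5608 -0.1559  0.095 ]
green [ 0.5062 -0.1516  0.095 ]
hole [ 0.5393 -0.0876  0.091 ]
```

```bash
cat >> h.py <<'E'
from scipy.spatial.transform import Rotation as R
def Rdown(phi):
    p=np.radians(phi); return np.array([[np.cos(p),np.sin(p),0],[np.sin(p),-np.cos(p),0],[0,0,-1]])
def plan(s,pos,phi,ref=None):
    "units from the measured pose s to pos, phi(deg)"
    R0=R.from_quat(s['eef_rot']).as_matrix() ; p0=np.array(s['tool_pos'])
    d=R0.T@(np.array(pos)-p0)/0.06
    rv=np.degrees(R.from_matrix(R0.T@Rdown(phi)).as_rotvec())/6
    return np.round(d,3),np.round(rv,3)
def phi_of(s):
    M=R.from_quat(s['eef_rot']).as_matrix(); return np.degrees(np.arctan2(M[1,0],M[0,0]))
E
python3 - <<'E'
from plant import r,eyes
from h import *
s=r.get_state(); m=eyes.camera_model('wrist'); P=m['pose']
M=R.from_quat(s['eef_rot']).as_matrix()
print(m['fx'],m['cx'],m['cy']); print('cam in tool',np.round(M.T@(P[:3,3]-np.array(s['tool_pos'])),4)); print(np.round(M.T@P[:3,:3],3))
print('phi',phi_of(s)); print(plan(s,[.539,-.088,.30],85.5)); print(plan(s,[.537,.32,.25],69.3))
E
```

```text
331.23713298146487 317.0293990212353 202.69966645131478
cam in tool [ 6.74e-02  1.00e-04 -1.21e-01]
[[-0.002  0.964  0.266]
 [ 1.     0.002  0.001]
 [ 0.     0.266 -0.964]]
phi 25.260173269814835
(array([ 7.5  , -5.249, -0.609]), array([-1.500e-02, -7.000e-03, -1.004e+01]))
(array([ 10.372, -11.412,   0.234]), array([-1.50e-02, -5.00e-03, -7.34e+00]))
```

>>> servo_tool(deltas=[{"dx":0.75,"dy":-0.52,"dz":0.0,"az":-1},{"dx":1.5,"dy":-1.05,"dz":0.0,"az":-2},{"dx":2.3,"dy":-1.6,"dz":0.0,"az":-3.2},{"dx":3.1,"dy":-2.2,"dz":0.0,"az":-4.3},{"dx":3.9,"dy":-2.75,"dz":0.1,"az":-5.4},{"dx":4.7,"dy":-3.3,"dz":0.3,"az":-6.5},{"dx":5.5,"dy":-3.85,"dz":0.4,"az":-7.6},{"dx":6.3,"dy":-4.4,"dz":0.6,"az":-8.7},{"dx":7.0,"dy":-4.9,"dz":0.8,"az":-9.6},{"dx":7.5,"dy":-5.25,"dz":1.0,"az":-10.04}], newtons=20)

```text
schema error: expected keys dx, dy, dz, ax, ay, az, hand
```

>>> servo_tool(deltas=[{"dx":0.75,"dy":-0.52,"dz":0,"ax":0,"ay":0,"az":-1,"hand":88},{"dx":1.5,"dy":-1.05,"dz":0,"ax":0,"ay":0,"az":-2,"hand":88},{"dx":2.3,"dy":-1.6,"dz":0,"ax":0,"ay":0,"az":-3.2,"hand":88},{"dx":3.1,"dy":-2.2,"dz":0,"ax":0,"ay":0,"az":-4.3,"hand":88},{"dx":3.9,"dy":-2.75,"dz":0.1,"ax":0,"ay":0,"az":-5.4,"hand":88},{"dx":4.7,"dy":-3.3,"dz":0.3,"ax":0,"ay":0,"az":-6.5,"hand":88},{"dx":5.5,"dy":-3.85,"dz":0.4,"ax":0,"ay":0,"az":-7.6,"hand":88},{"dx":6.3,"dy":-4.4,"dz":0.6,"ax":0,"ay":0,"az":-8.7,"hand":88},{"dx":7.0,"dy":-4.9,"dz":0.8,"ax":0,"ay":0,"az":-9.6,"hand":88},{"dx":7.5,"dy":-5.25,"dz":1.0,"ax":0,"ay":0,"az":-10.04,"hand":88}], newtons=20)

```text
clock: 1.35
tool_pos: [0.5402, -0.0856, 0.2031]
eef_rot: [0.733, 0.68, 0.0, -0.0]
contact_force: [0.8, -0.4, 0.8]
opening: 0.997
```

>>> servo_tool(deltas=[{"dx":0,"dy":0,"dz":0,"ax":0,"ay":0,"az":0,"hand":88},{"dx":0,"dy":0,"dz":0,"ax":0,"ay":0,"az":0,"hand":88}])

```text
clock: 1.6
tool_pos: [0.5386, -0.0894, 0.2034]
eef_rot: [0.735, 0.678, -0.001, -0.0]
contact_force: [-0.2, -0.8, 0.5]
opening: 1.003
```

```bash
cat > snap.py <<'E'
import sys
from plant import r,eyes
from h import *
tag=sys.argv[1]
s=r.get_state(); m=eyes.camera_model('wrist'); im,d=eyes.snapshot('wrist')
cv2.imwrite(f'pics/{tag}.png',im[:,:,::-1]); np.savez(f'pics/wrist{tag}cam.npz',**m); np.save(f'pics/{tag}_d.npy',d)
print(s['clock'],np.round(s['tool_pos'],4),'phi',round(phi_of(s),2),'q',np.round(s['q'],2),'F',np.round(s['contact_force'],1),'op',s['opening'])
print('qd',np.abs(s['qd']).max(), 'tilt', np.round(R.from_quat(s['eef_rot']).as_matrix()[:,2],4))
E
python3 snap.py k1
```

```text
1.6 [ 0.5386 -0.0894  0.2034] phi 85.43 q [ 0.32  0.69 -0.39  1.86  0.41  0.67 -0.4 ] F [-0.2 -0.8  0.5] op 1.003309621226347
qd 0.023503836122093856 tilt [-0.0014 -0.0011 -1.    ]
```

View pics/k1.png

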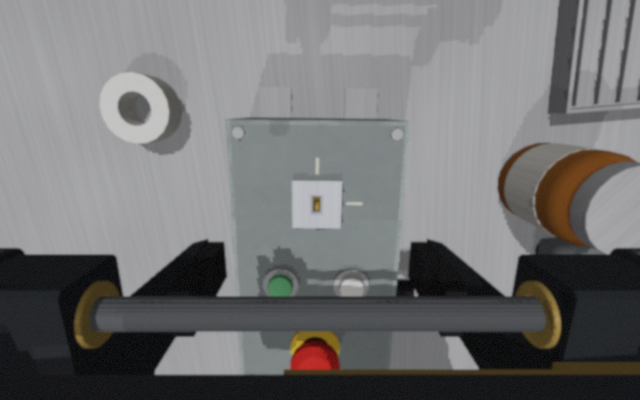

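The wrist view shows the plate centred near (317,204) with the keyhole in its middle and the long side vertical in the image. Next: fit the plate and hole.

```bash
cat > hole.py <<'E'
import sys
from h import *
tag=sys.argv[1]; u0,u1,v0,v1=map(int,sys.argv[2:6])
a=cv2.imread(f'pics/{tag}.png'); m=load('wrist'+tag,'')
g=a.min(2).astype(np.uint8); roi=np.zeros_like(g); roi[v0:v1,u0:u1]=1
t,_=cv2.threshold(g[v0:v1,u0:u1].reshape(-1,1),0,255,cv2.THRESH_OTSU)
pl=((g>t)&(roi>0)).astype(np.uint8); plc=cv2.morphologyEx(cv2.morphologyEx(pl,cv2.MORPH_OPEN,np.ones((7,7))),cv2.MORPH_CLOSE,np.ones((25,25)))
plc=pl.copy(); 
cs=cv2.findContours(cv2.morphologyEx(pl,cv2.MORPH_OPEN,np.ones((9,9))),0,2)[0]; c=max(cs,key=cv2.contourArea)
f=np.zeros_like(g); cv2.drawContours(f,[c],-1,1,-1)
p=np.array([onplane(m,u,v,.091)[:2] for u,v in c[:,0]],np.float32); print('otsu',t,'plate rect',cv2.minAreaRect(p),'px',cv2.minAreaRect(c))
hole=((f>0)&(g<t)); n,l,st,ce=cv2.connectedComponentsWithStats(hole.astype(np.uint8))
i=1+np.argmax(st[1:,4]); vv,uu=np.where(l==i); p=np.array([onplane(m,u,v,.091)[:2] for u,v in zip(uu,vv)],np.float32)
print('hole px',ce[i],st[i],'world',np.round(onplane(m,*ce[i],.091),4),cv2.minAreaRect(p))
E
python3 hole.py k1 280 355 165 240
python3 - <<'E'
from h import *
m=load('wristk1',''); d=np.load('pics/k1_d.npy')
for u,v in [(300,190),(330,220),(300,150),(250,250)]:
    o,dr=ray(m,u,v); print(o+dr*d[v,u])
for x,y,z in [(237,132,.085),(398,134,.085)]: print(onplane(m,x,y,z))
a=cv2.imread('pics/k1.png'); cv2.imwrite('pics/k1c.png',cv2.resize(a[165:240,280:360],None,fx=7,fy=7,interpolation=cv2.INTER_NEAREST))
E
```

```text
otsu 153.0 plate rect ((0.5371606945991516, -0.08766710758209229), (0.03578248247504234, 0.03618144243955612), 85.34517669677734) px ((316.5, 204.5), (47.0, 49.0), 90.0)
hole px [315.94701987 204.        ] [312 196   9  17 151] world [ 0.537  -0.0869  0.091 ] ((0.5370332598686218, -0.08696197718381882), (0.01216672919690609, 0.005893208552151918), 85.34713745117188)
[ 0.52635235 -0.07555384  0.0907516 ]
[ 0.54638746 -0.10017411  0.09064233]
[ 0.52883348 -0.04734264  0.08657952]
[ 0.48244133 -0.12162476  0.08498434]
[ 0.48547557 -0.0312791   0.085     ]
[ 0.59906513 -0.04193228  0.085     ]
```

View pics/k1c.png

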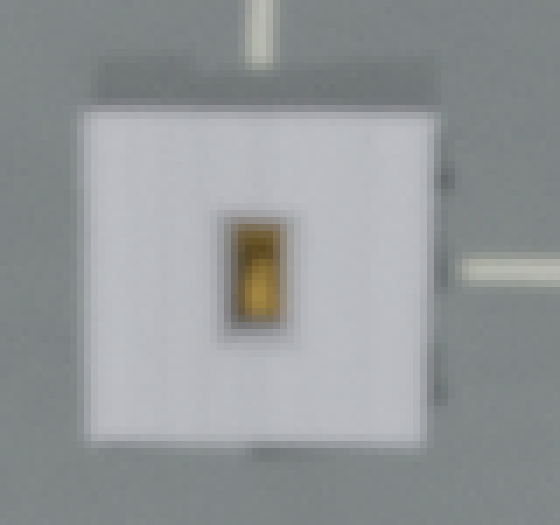

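The hole is at (0.537,-0.087), the plate reads 36 mm as it should, and depth agrees with z = 0.091. The top camera says (0.539,-0.088), so they agree to about 2 mm. On to the key block.

```bash
python3 - <<'E'
from plant import r
from h import *
s=r.get_state(); print(plan(s,[.537,.32,.18],69.3))
E
```

```text
(array([ 6.809, -0.577,  0.385]), array([-0.007,  0.015,  2.678]))
```

>>> servo_tool(deltas=[{"dx":0.6,"dy":0,"dz":0,"ax":0,"ay":0,"az":0.3,"hand":88},{"dx":1.5,"dy":-0.1,"dz":0,"ax":0,"ay":0,"az":0.6,"hand":88},{"dx":2.4,"dy":-0.2,"dz":0,"ax":0,"ay":0,"az":1.0,"hand":88},{"dx":3.3,"dy":-0.3,"dz":0,"ax":0,"ay":0,"az":1.4,"hand":88},{"dx":4.2,"dy":-0.38,"dz":0.1,"ax":0,"ay":0,"az":1.8,"hand":88},{"dx":5.1,"dy":-0.45,"dz":0.2,"ax":0,"ay":0,"az":2.2,"hand":88},{"dx":5.9,"dy":-0.5,"dz":0.3,"ax":0,"ay":0,"az":2.5,"hand":88},{"dx":6.5,"dy":-0.55,"dz":0.38,"ax":0,"ay":0.01,"az":2.68,"hand":88},{"dx":6.81,"dy":-0.58,"dz":0.38,"ax":0,"ay":0.01,"az":2.68,"hand":88},{"dx":6.81,"dy":-0.58,"dz":0.38,"ax":0,"ay":0.01,"az":2.68,"hand":88}])

```text
clock: 2.9
tool_pos: [0.5369, 0.3215, 0.1812]
eef_rot: [0.822, 0.57, 0.001, -0.0]
contact_force: [-0.1, -0.2, 0.5]
opening: 0.995
```

>>> servo_tool(deltas=[{"dx":0,"dy":0,"dz":0,"ax":0,"ay":0,"az":0,"hand":88},{"dx":0,"dy":0,"dz":0,"ax":0,"ay":0,"az":0,"hand":88}])

```text
clock: 3.15
tool_pos: [0.5374, 0.3194, 0.1811]
eef_rot: [0.823, 0.568, 0.0, 0.0]
contact_force: [-0.8, -0.7, -0.3]
opening: 1.0
```

```bash
python3 snap.py b1
```

```text
3.15 [0.5374 0.3194 0.1811] phi 69.26 q [-0.48  0.79 -0.24  1.64  0.25  0.74 -1.2 ] F [-0.8 -0.7 -0.3] op 0.9996307045882897
qd 0.00784076582390775 tilt [ 5.e-04 -5.e-04 -1.e+00]
```

View pics/b1.png

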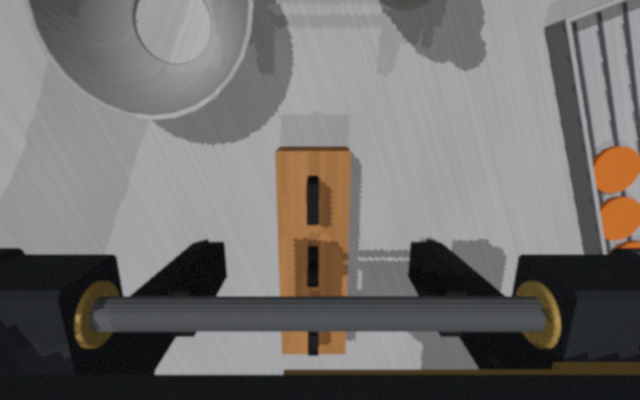

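```bash
python3 - <<'E'
from h import *
a=cv2.imread('pics/b1.png'); m=load('wristb1',''); d=np.load('pics/b1_d.npy')
for v in range(172,230,4):
    o,dr=ray(m,313,v); p=o+dr*d[v,313]; print(v,a[v,313],np.round(p,4))
print('mid'); 
for v in range(240,292,4):
    o,dr=ray(m,313,v); print(v,np.round(o+dr*d[v,313],4))
dark=(a.max(2)<45).astype(np.uint8); roi=np.zeros_like(dark); roi[165:235,290:345]=1; dark&=roi
n,l,st,ce=cv2.connectedComponentsWithStats(dark); i=1+np.argmax(st[1:,4]); print(st[i],ce[i])
vv,uu=np.where(l==i)
print('rows halves', [ (v,uu[vv==v].min(),uu[vv==v].max()) for v in range(176,226,4) if (vv==v).any()])
x=cv2.resize(a[140:300,260:370],None,fx=5,fy=5,interpolation=cv2.INTER_NEAREST)[:,:,:]; cv2.imwrite('pics/b1c.png',cv2.resize(x,(412,600)))
E
```

```text
172 [ 65 108 153] [0.5411 0.3401 0.0393]
176 [23 38 60] [0.5406 0.3384 0.0468]
180 [11  8 10] [0.5406 0.338  0.061 ]
184 [29 25 24] [0.5404 0.3373 0.0717]
188 [36 34 34] [0.5394 0.3346 0.0717]
192 [31 28 29] [0.5384 0.3321 0.0727]
196 [33 32 31] [0.5373 0.3293 0.0723]
200 [36 31 30] [0.5363 0.3266 0.0726]
204 [33 30 29] [0.5352 0.3237 0.0721]
208 [37 32 33] [0.5342 0.321  0.0726]
212 [35 31 31] [0.533  0.318  0.0719]
216 [37 33 35] [0.5319 0.315  0.0715]
220 [32 30 31] [0.5308 0.3122 0.0718]
224 [43 57 82] [0.5296 0.3092 0.0712]
228 [ 75 120 168] [0.5241 0.2958 0.0399]
mid
240 [0.5204 0.2862 0.041 ]
244 [0.519  0.2825 0.0402]
248 [0.5195 0.2835 0.0513]
252 [0.5188 0.2815 0.0544]
256 [0.518  0.2794 0.0573]
260 [0.5166 0.2756 0.0562]
264 [0.5165 0.2753 0.0627]
268 [0.516  0.2739 0.0666]
272 [0.5155 0.2725 0.0706]
276 [0.5147 0.2704 0.0727]
280 [0.5136 0.2673 0.0729]
284 [0.5122 0.2637 0.0721]
288 [0.5038 0.243  0.0392]
[308 177  10  47 442] [312.33710407 199.6561086 ]
rows halves [(180, np.int64(309), np.int64(317)), (184, np.int64(308), np.int64(317)), (188, np.int64(308), np.int64(317)), (192, np.int64(308), np.int64(317)), (196, np.int64(308), np.int64(317)), (200, np.int64(308), np.int64(316)), (204, np.int64(308), np.int64(317)), (208, np.int64(308), np.int64(317)), (212, np.int64(308), np.int64(316)), (216, np.int64(308), np.int64(317)), (220, np.int64(308), np.int64(316))]
```

View pics/b1c.png

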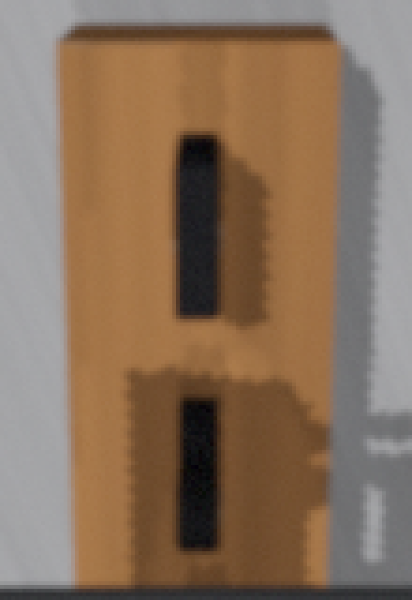

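The far key at (312,204) has a flat top at z = 0.072, 31–32 mm long, so it is the square one. The middle key is the clover.

```bash
python3 - <<'E'
from plant import r
from h import *
s=r.get_state(); print(plan(s,[.5357,.3226,.0685],69.3))
E
```

```text
(array([ 0.033, -0.041,  1.876]), array([ 0.004, -0.001, -0.002]))
```

>>> servo_tool(deltas=[{"dx":0.033,"dy":-0.041,"dz":0.3,"ax":0,"ay":0,"az":0,"hand":60},{"dx":0.033,"dy":-0.041,"dz":0.7,"ax":0,"ay":0,"az":0,"hand":45},{"dx":0.033,"dy":-0.041,"dz":1.1,"ax":0,"ay":0,"az":0,"hand":35},{"dx":0.033,"dy":-0.041,"dz":1.45,"ax":0,"ay":0,"az":0,"hand":30},{"dx":0.033,"dy":-0.041,"dz":1.7,"ax":0,"ay":0,"az":0,"hand":30},{"dx":0.033,"dy":-0.041,"dz":1.82,"ax":0,"ay":0,"az":0,"hand":30},{"dx":0.033,"dy":-0.041,"dz":1.87,"ax":0,"ay":0,"az":0,"hand":30},{"dx":0.033,"dy":-0.041,"dz":1.87,"ax":0,"ay":0,"az":0,"hand":30},{"dx":0.033,"dy":-0.041,"dz":1.87,"ax":0,"ay":0,"az":0,"hand":30}])

```text
clock: 4.32
tool_pos: [0.5355, 0.3248, 0.0694]
eef_rot: [0.822, 0.569, 0.001, -0.0]
contact_force: [0.4, -0.4, -0.6]
opening: 0.34
```

```bash
python3 snap.py b2
```

```text
4.325 [0.5355 0.3248 0.0694] phi 69.41 q [-0.52  0.96 -0.19  1.68  0.3   0.53 -1.25] F [ 0.4 -0.4 -0.6] op 0.33992749510651327
qd 0.002471944808008558 tilt [ 0.0013  0.0017 -1.    ]
```

View pics/b2.png

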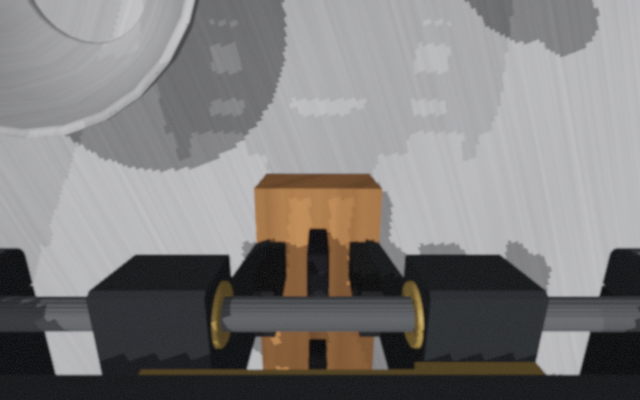

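The fingers straddle the head symmetrically: head at u≈318, fingers at 285 and 350. I'll close gently.

>>> servo_tool(deltas=[{"dx":0,"dy":0,"dz":0,"ax":0,"ay":0,"az":0,"hand":15},{"dx":0,"dy":0,"dz":0,"ax":0,"ay":0,"az":0,"hand":8},{"dx":0,"dy":0,"dz":0,"ax":0,"ay":0,"az":0,"hand":4},{"dx":0,"dy":0,"dz":0,"ax":0,"ay":0,"az":0,"hand":2}], newtons=8)

```text
clock: 4.88
tool_pos: [0.5352, 0.3245, 0.0688]
eef_rot: [0.822, 0.569, 0.0, -0.0]
contact_force: [-0.5, -0.7, 1.9]
opening: 0.101
```

```bash
python3 - <<'E'
from plant import r
from h import *
s=r.get_state(); M=R.from_quat(s['eef_rot']).as_matrix()
print(s['tool_pos'],s['opening']*88.1,'F tool',M.T@s['contact_force'],'mom',M.T@s['moment'],phi_of(s))
E
```

```text
[0.53515317 0.32453936 0.0688306 ] 8.923899083843835 F tool [-0.88847291 -0.24954873 -1.9034973 ] mom [-0.0040455  -0.05821946 -0.00653847] 69.41912246320484
```

>>> servo_tool(deltas=[{"dx":0,"dy":0,"dz":0,"ax":0,"ay":0,"az":0,"hand":2},{"dx":0,"dy":0,"dz":0,"ax":0,"ay":0,"az":0,"hand":2},{"dx":0,"dy":0,"dz":-0.1,"ax":0,"ay":0,"az":0,"hand":2},{"dx":0,"dy":0,"dz":-0.25,"ax":0,"ay":0,"az":0,"hand":2},{"dx":0,"dy":0,"dz":-0.45,"ax":0,"ay":0,"az":0,"hand":2},{"dx":0,"dy":0,"dz":-0.7,"ax":0,"ay":0,"az":0,"hand":2},{"dx":0,"dy":0,"dz":-1.1,"ax":0,"ay":0,"az":0,"hand":2},{"dx":0,"dy":0,"dz":-1.6,"ax":0,"ay":0,"az":0,"hand":2},{"dx":0,"dy":0,"dz":-2.0,"ax":0,"ay":0,"az":0,"hand":2},{"dx":0,"dy":0,"dz":-2.0,"ax":0,"ay":0,"az":0,"hand":2}], newtons=50)

```text
clock: 6.12
tool_pos: [0.5362, 0.3253, 0.1913]
eef_rot: [0.822, 0.569, 0.003, -0.0]
contact_force: [-0.5, -0.8, -0.3]
opening: 0.098
```

```bash
python3 snap.py b3; python3 - <<'E'
from plant import r
from h import *
s=r.get_state(); print(plan(s,[.537,-.0873,.18],85.4))
E
```

```text
6.125 [0.5362 0.3253 0.1913] phi 69.4 q [-0.48  0.78 -0.24  1.63  0.25  0.75 -1.2 ] F [-0.5 -0.8 -0.3] op 0.09793493529739347
qd 0.04505050076229695 tilt [ 0.0044  0.0039 -1.    ]
(array([-6.417,  2.439,  0.148]), array([ 0.014, -0.023, -2.665]))
```

View pics/b3.png

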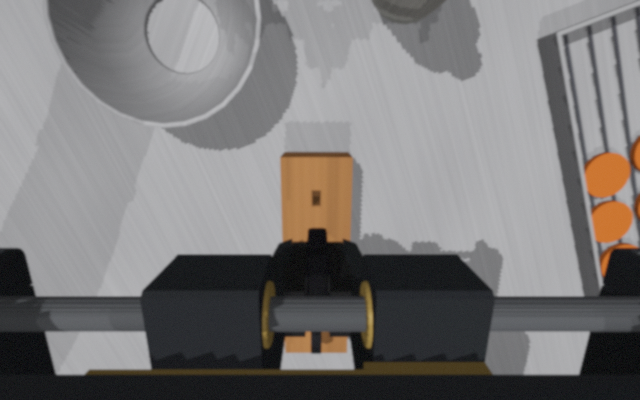

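The key is out and held at (317,235), with the empty slot at (316,198). The slot position gives the key's offset in the grip, seen through the same camera as the hole.

```bash
python3 - <<'E'
from h import *
a=cv2.imread('pics/b3.png'); m=load('wristb3','')
g=a.max(2); sub=g[185:215,300:332]; print(sub[::2,::2])
mask=np.zeros_like(g); mask[188:212,306:328]=(g[188:212,306:328]<110)
n,l,st,ce=cv2.connectedComponentsWithStats(mask); i=1+np.argmax(st[1:,4]); print(st[i],ce[i]); p=onplane(m,*ce[i],.04); print('slot',p)
x=Rdown(69.4); d=x.T@(p-np.array([.5352,.3245,.0688])); print('slot-TCP at grasp, tool axes',d)
# hole rel at k1
E
```

```text
[[178 178 178 178 179 178 177 178 180 179 176 176 176 171 168 164]
 [177 177 178 179 179 178 176 178 179 178 177 175 176 173 167 164]
 [177 177 179 179 178 176 167 167 168 168 170 174 175 172 166 166]
 [176 176 179 179 179 170 136 119 120 123 143 172 176 173 166 165]
 [177 175 178 179 178 169 128 103 103 103 137 171 175 171 167 165]
 [177 177 178 179 179 170 127  96  98  98 136 171 174 171 166 163]
 [177 176 177 180 180 169 119  78  75  79 135 172 174 171 167 165]
 [176 176 177 180 179 170 122  76  71  78 136 173 176 170 165 164]
 [175 176 178 180 178 169 121  73  74  88 140 171 175 170 166 164]
 [176 176 178 179 179 172 125  84  92 101 142 172 174 171 164 163]
 [176 175 178 178 177 172 146 131 135 140 154 171 176 170 165 164]
 [176 175 178 178 178 176 171 170 172 173 172 174 175 172 164 162]
 [176 177 176 178 179 177 176 177 179 179 177 174 174 171 165 162]
 [176 175 177 178 178 177 176 177 179 178 176 176 174 169 165 163]
 [176 175 177 178 177 175 177 176 179 178 177 175 173 169 164 162]]
[313 192   7  13  80] [315.775  197.8125]
slot [0.53408111 0.32350461 0.04      ]
slot-TCP at grasp, tool axes [-0.00132542 -0.00069713  0.0288    ]
```

```bash
python3 - <<'E'
from plant import r
from h import *
s=r.get_state(); print(plan(s,[.5369,-.098,.17],85.35))
E
```

```text
(array([-6.585,  2.5  ,  0.314]), array([ 0.014, -0.023, -2.657]))
```

>>> servo_tool(deltas=[{"dx":-0.6,"dy":0.2,"dz":0,"ax":0,"ay":0,"az":-0.3,"hand":2},{"dx":-1.4,"dy":0.5,"dz":0,"ax":0,"ay":0,"az":-0.6,"hand":2},{"dx":-2.3,"dy":0.85,"dz":0,"ax":0,"ay":0,"az":-1.0,"hand":2},{"dx":-3.2,"dy":1.2,"dz":0,"ax":0,"ay":0,"az":-1.4,"hand":2},{"dx":-4.1,"dy":1.55,"dz":0,"ax":0,"ay":0,"az":-1.8,"hand":2},{"dx":-5.0,"dy":1.9,"dz":0,"ax":0.01,"ay":-0.02,"az":-2.2,"hand":2},{"dx":-5.8,"dy":2.2,"dz":0.1,"ax":0.01,"ay":-0.02,"az":-2.5,"hand":2},{"dx":-6.3,"dy":2.4,"dz":0.2,"ax":0.01,"ay":-0.02,"az":-2.66,"hand":2},{"dx":-6.58,"dy":2.5,"dz":0.31,"ax":0.01,"ay":-0.02,"az":-2.66,"hand":2},{"dx":-6.58,"dy":2.5,"dz":0.31,"ax":0.01,"ay":-0.02,"az":-2.66,"hand":2}])

```text
clock: 7.42
tool_pos: [0.5359, -0.0985, 0.1686]
eef_rot: [0.736, 0.677, -0.001, -0.001]
contact_force: [-0.3, 0.6, -0.0]
opening: 0.096
```

>>> servo_tool(deltas=[{"dx":0,"dy":0,"dz":0,"ax":0,"ay":0,"az":0,"hand":2},{"dx":0,"dy":0,"dz":0,"ax":0,"ay":0,"az":0,"hand":2}])

```text
clock: 7.68
tool_pos: [0.5371, -0.0959, 0.17]
eef_rot: [0.734, 0.679, -0.0, -0.0]
contact_force: [0.0, 0.5, 0.3]
opening: 0.094
```

```bash
python3 snap.py h1
```

```text
7.675 [ 0.5371 -0.0959  0.17  ] phi 85.55 q [ 0.31  0.74 -0.37  1.89  0.45  0.6  -0.43] F [0.  0.5 0.3] op 0.09416513591031885
qd 0.007947855662074942 tilt [-6.e-04  1.e-04 -1.e+00]
```

View pics/h1.png

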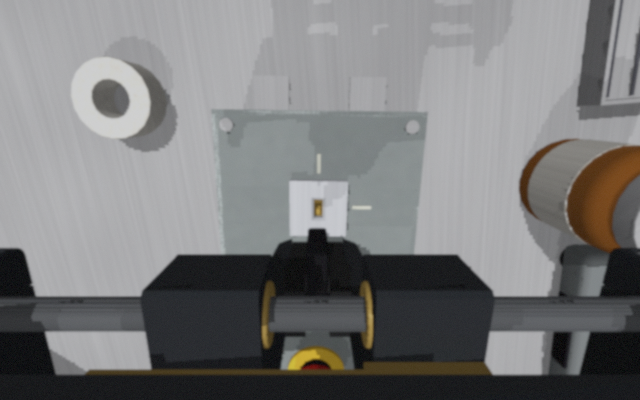

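```bash
cat > rel.py <<'E'
import sys
from h import *
tag=sys.argv[1]; hv0,hv1,hu0,hu1=map(int,sys.argv[2:6])
a=cv2.imread(f'pics/{tag}.png'); m=load('wrist'+tag,''); g=a.min(2)
mask=np.zeros_like(g); mask[hv0:hv1,hu0:hu1]=(g[hv0:hv1,hu0:hu1]<125)
n,l,st,ce=cv2.connectedComponentsWithStats(mask); i=1+np.argmax(st[1:,4]); print('hole px',st[i],ce[i])
vv,uu=np.where(l==i); box=[(uu.min()+uu.max())/2,(vv.min()+vv.max())/2]
from plant import r
s=r.get_state(); M=R.from_quat(s['eef_rot']).as_matrix()
for c in (ce[i],box):
    p=onplane(m,*c,.091); print('hole world',np.round(p,4),'in tool mm',np.round(1e3*M.T@(p-np.array(s['tool_pos'])),2))
E
python3 rel.py h1 195 222 305 332; python3 - <<'E'
from h import *
a=cv2.imread('pics/h1.png'); m=load('wristh1','')
# plate left/right edges
for v in (190,205,215): print(v,a[v,280:360].min(1).tolist())
print(a[170:200,300].min(1).tolist())
cv2.imwrite('pics/h1c.png',cv2.resize(a[165:300,260:380],None,fx=5,fy=5,interpolation=cv2.INTER_NEAREST)[:600])
x=cv2.convertScaleAbs(a[215:300,260:380],alpha=3); cv2.imwrite('pics/h1d.png',cv2.resize(x,None,fx=6,fy=6,interpolation=cv2.INTER_NEAREST))
E
```

```text
hole px [314 200   9  17 139] [317.68345324 207.63309353]
hole world [ 0.5373 -0.0864  0.091 ] in tool mm [ 9.86 -0.44 78.98]
hole world [ 0.5375 -0.0866  0.091 ] in tool mm [ 9.62 -0.24 78.98]
190 [136, 137, 136, 137, 137, 134, 137, 138, 151, 172, 190, 196, 199, 199, 201, 199, 199, 198, 197, 198, 197, 197, 196, 196, 196, 197, 197, 196, 194, 194, 196, 197, 196, 196, 198, 197, 195, 196, 195, 194, 196, 198, 198, 192, 185, 183, 182, 183, 184, 182, 182, 181, 182, 181, 182, 180, 181, 181, 182, 182, 183, 183, 184, 183, 182, 184, 182, 164, 132, 119, 128, 137, 137, 139, 137, 139, 138, 138, 137, 138]
205 [137, 137, 136, 136, 138, 138, 139, 139, 146, 167, 185, 194, 197, 198, 200, 199, 199, 197, 197, 197, 196, 196, 195, 195, 196, 197, 196, 195, 194, 194, 189, 176, 159, 134, 92, 53, 37, 40, 42, 43, 48, 77, 119, 152, 167, 173, 179, 181, 184, 185, 187, 188, 191, 195, 197, 196, 197, 197, 199, 199, 199, 200, 198, 197, 196, 192, 175, 146, 126, 132, 137, 142, 153, 160, 160, 158, 156, 157, 159, 159]
215 [135, 137, 137, 137, 136, 138, 137, 139, 148, 167, 185, 193, 197, 199, 199, 200, 198, 197, 197, 198, 197, 196, 195, 195, 196, 197, 197, 196, 194, 194, 189, 178, 162, 142, 108, 90, 90, 96, 96, 98, 98, 115, 146, 170, 180, 189, 196, 197, 198, 198, 198, 199, 197, 196, 197, 196, 197, 198, 198, 199, 198, 198, 197, 195, 196, 190, 175, 149, 137, 139, 140, 139, 141, 139, 140, 138, 139, 140, 137, 137]
[137, 134, 129, 127, 123, 125, 125, 123, 123, 124, 148, 178, 193, 197, 198, 198, 197, 198, 197, 199, 197, 198, 198, 197, 198, 197, 198, 197, 198, 197]
```

View pics/h1d.png

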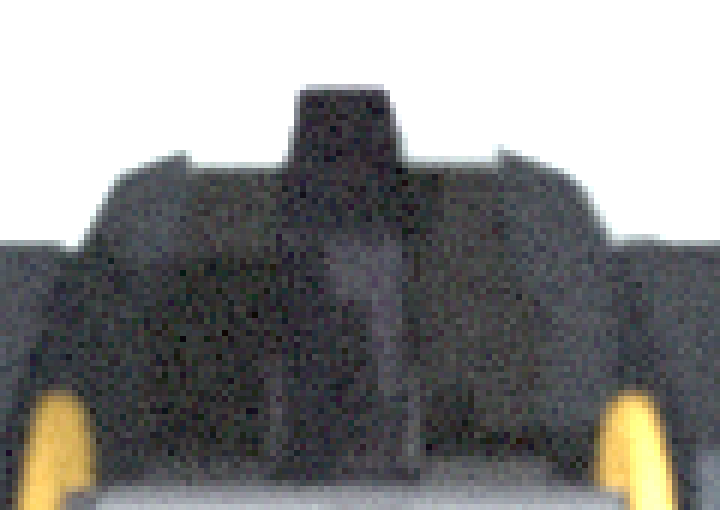

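The hole is at (317.7,207.6). The key's end face runs from its shoulder edge at row ~229.5 to its top edge at row ~254, centred on u≈317. From those rows I can compute the key offset.

```bash
python3 - <<'E'
from h import *
from plant import r
s=r.get_state(); M=R.from_quat(s['eef_rot']).as_matrix(); m=load('wristh1','')
a=cv2.imread('pics/h1.png')
print(a[222:262,317].max(1).tolist())
for v in (232,236,240): print(v, a[v,300:336].max(1).tolist())
for u0,u1,v,zt in [(310,324,229.2,.0288),(307.2,327.5,254,-.0032)]:
    for u in (u0,(u0+u1)/2,u1):
        p=onplane(m,u,v,s['tool_pos'][2]-zt); print(np.round(1e3*M.T@(p-np.array(s['tool_pos'])),2))
E
```

```text
[201, 200, 200, 199, 193, 169, 124, 66, 29, 17, 21, 21, 14, 23, 20, 21, 18, 18, 15, 17, 21, 20, 23, 19, 19, 24, 17, 19, 18, 20, 19, 20, 27, 28, 29, 33, 30, 29, 30, 33]
232 [203, 201, 201, 201, 203, 203, 195, 166, 112, 53, 22, 19, 15, 14, 20, 14, 22, 21, 23, 19, 22, 11, 19, 19, 29, 72, 126, 169, 190, 199, 202, 203, 204, 203, 203, 203]
236 [166, 164, 163, 164, 165, 164, 152, 125, 74, 34, 20, 19, 24, 20, 19, 10, 16, 20, 22, 16, 14, 16, 20, 18, 22, 34, 64, 99, 123, 144, 157, 160, 160, 161, 160, 160]
240 [135, 134, 135, 134, 134, 129, 111, 79, 42, 24, 21, 16, 22, 19, 16, 19, 10, 15, 16, 19, 14, 15, 19, 15, 21, 21, 39, 65, 85, 91, 93, 93, 91, 91, 93, 93]
[13.73 -4.25 28.8 ]
[13.73 -0.9  28.8 ]
[13.73  2.46 28.8 ]
[15.24 -4.69 -3.2 ]
[15.23 -0.78 -3.2 ]
[15.23  3.13 -3.21]
```

>>> servo_tool(deltas=[{"dx":0.1,"dy":0.004,"dz":0,"ax":0,"ay":0,"az":0.03,"hand":2},{"dx":0.184,"dy":0.008,"dz":0,"ax":0,"ay":0,"az":0.03,"hand":2},{"dx":0.184,"dy":0.008,"dz":0.08,"ax":0,"ay":0,"az":0.03,"hand":2},{"dx":0.184,"dy":0.008,"dz":0.18,"ax":0,"ay":0,"az":0.03,"hand":2},{"dx":0.184,"dy":0.008,"dz":0.26,"ax":0,"ay":0,"az":0.03,"hand":2},{"dx":0.184,"dy":0.008,"dz":0.3,"ax":0,"ay":0,"az":0.03,"hand":2},{"dx":0.184,"dy":0.008,"dz":0.3,"ax":0,"ay":0,"az":0.03,"hand":2}])

```text
clock: 8.6
tool_pos: [0.5379, -0.0871, 0.1514]
eef_rot: [0.736, 0.677, -0.001, -0.0]
contact_force: [-0.1, 0.9, 0.7]
opening: 0.099
```

```bash
python3 snap.py h2;python3 - <<'E'
from plant import r
from h import *
s=r.get_state(); print(plan(s,[.5379,-.0860,.1198],85.35))
E
```

```text
8.6 [ 0.5379 -0.0871  0.1514] phi 85.19 q [ 0.28  0.77 -0.35  1.9   0.47  0.56 -0.46] F [-0.1  0.9  0.7] op 0.09925736349570616
qd 0.006948094763383629 tilt [-1.7e-03 -9.0e-04 -1.0e+00]
(array([ 0.017, -0.003,  0.531]), array([-0.011,  0.009, -0.026]))
```

View pics/h2.png

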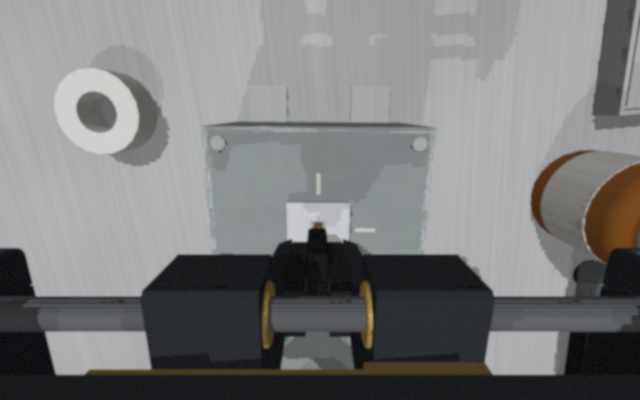

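```bash
cat > plate.py <<'E'
import sys
from h import *
from plant import r
tag=sys.argv[1]; v0,v1,u0,u1,uc=map(int,sys.argv[2:7])
s=r.get_state(); M=R.from_quat(s['eef_rot']).as_matrix(); m=load('wrist'+tag,''); g=cv2.imread(f'pics/{tag}.png').min(2).astype(float)
def cross(a,t,rising):
    for i in range(len(a)-1):
        if (rising and a[i]<t<=a[i+1]) or (not rising and a[i]>=t>a[i+1]): return i+(t-a[i])/(a[i+1]-a[i])
def tl(u,v,z=.091): return 1e3*M.T@(onplane(m,u,v,z)-np.array(s['tool_pos']))
t=168
for v in range(v0,v1,3):
    L=u0+cross(g[v,u0:uc],t,True); Rr=uc+cross(g[v,uc:u1],t,False)
    print(v,round(L,1),round(Rr,1),np.round(tl(L,v)[:2],2),np.round(tl(Rr,v)[:2],2),'mid y',round((tl(L,v)[1]+tl(Rr,v)[1])/2,2))
for u in range(u0+12,u1-12,12):
    c=cross(g[v0-15:v0+3,u],t,True)
    if c is not None: print('top edge',u,round(v0-15+c,1),np.round(tl(u,v0-15+c)[:2],2), '-> centre x',round(tl(u,v0-15+c)[0]-18,2))
E
echo h1; python3 plate.py h2 208 222 275 365 300; python3 - <<'E'
from h import *
a=cv2.imread('pics/h2.png'); print(a[222:236,317].max(1).tolist()); 
for v in (230,232,236): print(a[v,300:336].max(1).tolist())
cv2.imwrite('pics/h2c.png',cv2.resize(a[190:260,275:365],None,fx=8,fy=8,interpolation=cv2.INTER_CUBIC))
E
```

```text
h1
208 286.0 348.8 [ 14.65 -18.77] [14.6  17.07] mid y -0.85
211 286.2 349.1 [ 12.86 -18.68] [12.81 17.28] mid y -0.7
214 286.3 349.1 [ 11.06 -18.67] [11.01 17.32] mid y -0.67
217 286.3 349.1 [  9.26 -18.71] [ 9.21 17.42] mid y -0.64
220 286.3 317.0 [  7.44 -18.76] [ 7.42 -1.07] mid y -9.91
top edge 287 202.8 [ 17.75 -18.1 ] -> centre x -0.25
top edge 299 202.5 [ 17.91 -11.27] -> centre x -0.09
top edge 311 203.2 [17.46 -4.46] -> centre x -0.54
top edge 323 203.1 [17.54  2.36] -> centre x -0.46
top edge 335 203.3 [17.4   9.18] -> centre x -0.6
top edge 347 203.6 [17.21 16.01] -> centre x -0.79
[122, 94, 84, 86, 88, 80, 58, 35, 19, 22, 21, 19, 15, 17]
[204, 202, 203, 204, 205, 204, 196, 173, 132, 78, 41, 25, 21, 22, 20, 20, 22, 19, 23, 18, 19, 17, 22, 31, 54, 111, 163, 194, 204, 205, 206, 206, 204, 205, 205, 204]
[204, 203, 204, 204, 205, 203, 194, 166, 114, 50, 21, 16, 22, 22, 16, 25, 13, 21, 20, 23, 18, 17, 20, 21, 31, 77, 133, 176, 197, 204, 204, 205, 204, 203, 203, 203]
[204, 203, 204, 205, 204, 201, 188, 152, 95, 39, 18, 21, 14, 18, 18, 13, 17, 20, 21, 18, 20, 19, 18, 21, 22, 37, 80, 120, 143, 151, 152, 152, 152, 151, 150, 152]
```

View pics/h2c.png

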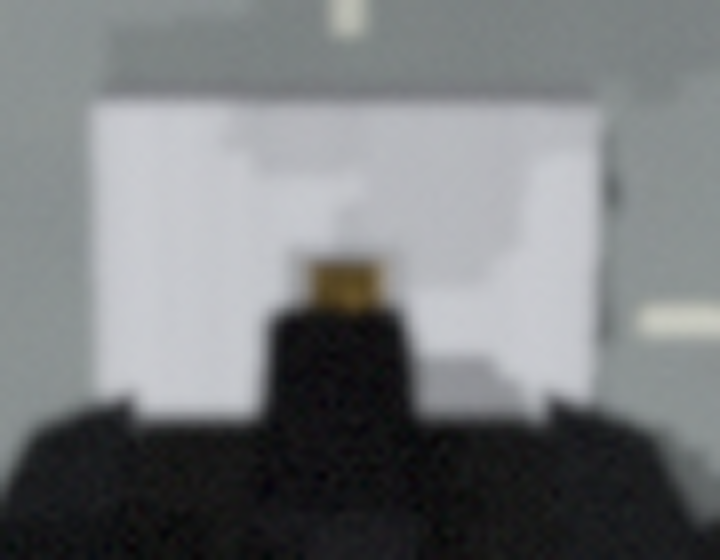

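Relative to the key, the hole is about 0.85 mm further along tool x and within about 0.1 mm in y. I'll correct that and enter.

>>> servo_tool(deltas=[{"dx":0.014,"dy":0.001,"dz":0.0,"ax":0,"ay":0,"az":0,"hand":2},{"dx":0.014,"dy":0.001,"dz":0.04,"ax":0,"ay":0,"az":0,"hand":2},{"dx":0.014,"dy":0.001,"dz":0.08,"ax":0,"ay":0,"az":0,"hand":2},{"dx":0.014,"dy":0.001,"dz":0.12,"ax":0,"ay":0,"az":0,"hand":2},{"dx":0.014,"dy":0.001,"dz":0.14,"ax":0,"ay":0,"az":0,"hand":2},{"dx":0.014,"dy":0.001,"dz":0.14,"ax":0,"ay":0,"az":0,"hand":2}])

```text
clock: 9.4
tool_pos: [0.5381, -0.0861, 0.1432]
eef_rot: [0.736, 0.677, -0.001, -0.0]
contact_force: [-0.5, -0.2, -0.6]
opening: 0.1
```

```bash
cat > st.py <<'E'
from plant import r
from h import *
s=r.get_state(); M=R.from_quat(s['eef_rot']).as_matrix()
print(round(s['clock'],2),np.round(s['tool_pos'],4),'phi',round(phi_of(s),2),'zaxis',np.round(M[:,2],4),'op',round(s['opening']*88.1,2),'F tool',np.round(M.T@s['contact_force'],1),'mom',np.round(M.T@s['moment'],2),'q7',round(s['q'][6],2))
print('tip depth mm',round(1e3*(.091-(s['tool_pos'][2]-.0583)),1),'shoulder above plate',round(1e3*(s['tool_pos'][2]-.0288-.091),1), 'rel nominal',np.round(1e3*Rdown(85.35).T@(np.array(s['tool_pos'])-np.array([.5379,-.0860,0])),2)[:2])
E
python3 st.py
```

```text
9.4 [ 0.5381 -0.0861  0.1432] phi 85.2 zaxis [-1.4e-03 -9.0e-04 -1.0e+00] op 8.79 F tool [-0.3 -0.5  0.6] mom [-0.05 -0.01 -0.01] q7 -0.47
tip depth mm 6.1 shoulder above plate 23.4 rel nominal [-0.11  0.21]
```

The tip is 6 mm inside with no contact force. I'll rock it through the pins.

>>> servo_tool(deltas=[{"dx":0,"dy":0,"dz":0.06,"ax":0,"ay":0,"az":0,"hand":2},{"dx":0.025,"dy":0,"dz":0.09,"ax":0,"ay":0,"az":0,"hand":2},{"dx":0.03,"dy":0,"dz":0.1,"ax":0,"ay":0,"az":0,"hand":2},{"dx":0,"dy":0,"dz":0.11,"ax":0,"ay":0,"az":0,"hand":2},{"dx":-0.03,"dy":0,"dz":0.12,"ax":0,"ay":0,"az":0,"hand":2},{"dx":-0.03,"dy":0,"dz":0.13,"ax":0,"ay":0,"az":0,"hand":2},{"dx":0,"dy":0,"dz":0.14,"ax":0,"ay":0,"az":0,"hand":2},{"dx":0.03,"dy":0,"dz":0.15,"ax":0,"ay":0,"az":0,"hand":2},{"dx":-0.03,"dy":0,"dz":0.16,"ax":0,"ay":0,"az":0,"hand":2},{"dx":0,"dy":0,"dz":0.17,"ax":0,"ay":0,"az":0,"hand":2}])

```text
clock: 10.65
tool_pos: [0.5389, -0.0862, 0.1343]
eef_rot: [0.736, 0.677, -0.0, 0.001]
contact_force: [0.5, -0.1, 9.3]
opening: 0.103
```

```bash
python3 st.py
```

```text
10.65 [ 0.5389 -0.0862  0.1343] phi 85.2 zaxis [ 9.0e-04 -1.3e-03 -1.0e+00] op 9.03 F tool [-0.   0.6 -9.3] mom [ 0.22 -0.26  0.01] q7 -0.48
tip depth mm 15.0 shoulder above plate 14.5 rel nominal [-0.16  0.99]
```

>>> servo_tool(deltas=[{"dx":0.035,"dy":0,"dz":0.01,"ax":0,"ay":0,"az":0,"hand":2},{"dx":0.035,"dy":0,"dz":0.02,"ax":0,"ay":0,"az":0,"hand":2},{"dx":-0.035,"dy":0,"dz":0.03,"ax":0,"ay":0,"az":0,"hand":2},{"dx":-0.035,"dy":0,"dz":0.04,"ax":0,"ay":0,"az":0,"hand":2},{"dx":0.035,"dy":0,"dz":0.05,"ax":0,"ay":0,"az":0,"hand":2},{"dx":0.035,"dy":0,"dz":0.06,"ax":0,"ay":0,"az":0,"hand":2},{"dx":-0.035,"dy":0,"dz":0.07,"ax":0,"ay":0,"az":0,"hand":2},{"dx":-0.035,"dy":0,"dz":0.08,"ax":0,"ay":0,"az":0,"hand":2},{"dx":0,"dy":0,"dz":0.09,"ax":0,"ay":0,"az":0,"hand":2}])

```text
clock: 11.78
tool_pos: [0.538, -0.0857, 0.1285]
eef_rot: [0.736, 0.677, -0.001, -0.0]
contact_force: [-2.5, -1.4, 14.0]
opening: 0.1
```

```bash
python3 st.py
```

```text
11.78 [ 0.538  -0.0857  0.1285] phi 85.22 zaxis [-1.1e-03 -6.0e-04 -1.0e+00] op 8.77 F tool [ -1.7  -2.4 -14. ] mom [ 0.49 -0.24  0.01] q7 -0.48
tip depth mm 20.8 shoulder above plate 8.7 rel nominal [0.28 0.03]
```

>>> servo_tool(deltas=[{"dx":0.035,"dy":0,"dz":0.01,"ax":0,"ay":0,"az":0,"hand":2},{"dx":0.035,"dy":0,"dz":0.02,"ax":0,"ay":0,"az":0,"hand":2},{"dx":-0.035,"dy":0,"dz":0.03,"ax":0,"ay":0,"az":0,"hand":2},{"dx":-0.035,"dy":0,"dz":0.04,"ax":0,"ay":0,"az":0,"hand":2},{"dx":0.035,"dy":0,"dz":0.05,"ax":0,"ay":0,"az":0,"hand":2},{"dx":0.035,"dy":0,"dz":0.065,"ax":0,"ay":0,"az":0,"hand":2},{"dx":-0.035,"dy":0,"dz":0.08,"ax":0,"ay":0,"az":0,"hand":2},{"dx":-0.035,"dy":0,"dz":0.095,"ax":0,"ay":0,"az":0,"hand":2},{"dx":0,"dy":0,"dz":0.1,"ax":0,"ay":0,"az":0,"hand":2}])

```text
clock: 12.9
tool_pos: [0.538, -0.0859, 0.1214]
eef_rot: [0.736, 0.677, -0.001, -0.0]
contact_force: [0.2, -0.6, 0.3]
opening: 0.103
```

```bash
python3 st.py
```

```text
12.9 [ 0.538  -0.0859  0.1214] phi 85.22 zaxis [-1.7e-03 -5.0e-04 -1.0e+00] op 9.1 F tool [-0.6  0.2 -0.3] mom [-0.19 -0.   -0.07] q7 -0.49
tip depth mm 27.9 shoulder above plate 1.6 rel nominal [0.1  0.07]
```

The key is past both pin pairs with zero force. Pressing the shoulder onto the plate.

>>> servo_tool(deltas=[{"dx":0,"dy":0,"dz":0.01,"ax":0,"ay":0,"az":0,"hand":2},{"dx":0,"dy":0,"dz":0.02,"ax":0,"ay":0,"az":0,"hand":2},{"dx":0,"dy":0,"dz":0.03,"ax":0,"ay":0,"az":0,"hand":2},{"dx":0,"dy":0,"dz":0.035,"ax":0,"ay":0,"az":0,"hand":2},{"dx":0,"dy":0,"dz":0.035,"ax":0,"ay":0,"az":0,"hand":2}])

```text
clock: 13.52
tool_pos: [0.538, -0.0861, 0.1198]
eef_rot: [0.736, 0.677, -0.001, -0.0]
contact_force: [0.4, 2.1, 4.6]
opening: 0.1
```

```bash
python3 st.py; python3 snap.py i1
```

```text
13.53 [ 0.538  -0.0861  0.1198] phi 85.2 zaxis [-1.3e-03 -8.0e-04 -1.0e+00] op 8.79 F tool [ 2.2  0.2 -4.6] mom [ 0.12  0.5  -0.01] q7 -0.49
tip depth mm 29.5 shoulder above plate -0.0 rel nominal [-0.05  0.15]
13.525 [ 0.538  -0.0861  0.1198] phi 85.2 q [ 0.26  0.82 -0.31  1.92  0.5   0.48 -0.49] F [0.4 2.1 4.6] op 0.09980932525728299
qd 0.0016359157435676013 tilt [-1.3e-03 -8.0e-04 -1.0e+00]
```

View pics/i1.png

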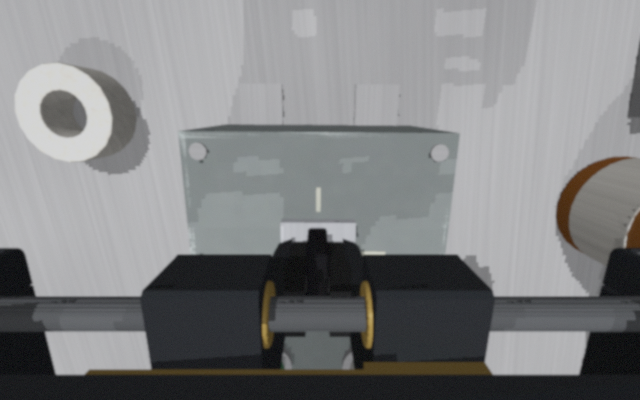

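The key is fully home: shoulder 0.0 mm above the plate, with a 4.6 N reaction. Now I'll turn it clockwise about the key axis, which lies 1.3 mm behind the TCP in tool x.

>>> servo_tool(deltas=[{"dx":0,"dy":0.001,"dz":0,"ax":0,"ay":0,"az":0.5,"hand":2},{"dx":0,"dy":0.003,"dz":0,"ax":0,"ay":0,"az":1.2,"hand":2},{"dx":-0.001,"dy":0.005,"dz":0,"ax":0,"ay":0,"az":2,"hand":2},{"dx":-0.001,"dy":0.007,"dz":0,"ax":0,"ay":0,"az":3,"hand":2},{"dx":-0.002,"dy":0.009,"dz":0,"ax":0,"ay":0,"az":4,"hand":2},{"dx":-0.003,"dy":0.011,"dz":0,"ax":0,"ay":0,"az":5,"hand":2},{"dx":-0.004,"dy":0.013,"dz":0,"ax":0,"ay":0,"az":6,"hand":2},{"dx":-0.006,"dy":0.015,"dz":0,"ax":0,"ay":0,"az":7,"hand":2},{"dx":-0.007,"dy":0.016,"dz":0,"ax":0,"ay":0,"az":8,"hand":2},{"dx":-0.007,"dy":0.016,"dz":0,"ax":0,"ay":0,"az":8,"hand":2}])

```text
clock: 14.82
tool_pos: [0.5391, -0.0864, 0.1198]
eef_rot: [0.948, 0.319, -0.001, 0.0]
contact_force: [0.2, 2.2, 5.2]
opening: 0.096
```

```bash
python3 st.py
```

```text
14.82 [ 0.5391 -0.0864  0.1198] phi 37.23 zaxis [-0.0012 -0.001  -1.    ] op 8.45 F tool [ 1.4 -1.6 -5.2] mom [ 0.57  0.36 -0.04] q7 -1.03
tip depth mm 29.5 shoulder above plate -0.0 rel nominal [-0.3   1.22]
```

>>> servo_tool(deltas=[{"dx":0,"dy":0.002,"dz":0,"ax":0,"ay":0,"az":1,"hand":2},{"dx":-0.001,"dy":0.005,"dz":0,"ax":0,"ay":0,"az":2,"hand":2},{"dx":-0.001,"dy":0.007,"dz":0,"ax":0,"ay":0,"az":3,"hand":2},{"dx":-0.002,"dy":0.009,"dz":0,"ax":0,"ay":0,"az":4,"hand":2},{"dx":-0.003,"dy":0.011,"dz":0,"ax":0,"ay":0,"az":5,"hand":2},{"dx":-0.004,"dy":0.013,"dz":0,"ax":0,"ay":0,"az":6,"hand":2},{"dx":-0.006,"dy":0.015,"dz":0,"ax":0,"ay":0,"az":7,"hand":2},{"dx":-0.007,"dy":0.016,"dz":0,"ax":0,"ay":0,"az":7.6,"hand":2},{"dx":-0.008,"dy":0.017,"dz":0,"ax":0,"ay":0,"az":8.1,"hand":2},{"dx":-0.008,"dy":0.017,"dz":0,"ax":0,"ay":0,"az":8.2,"hand":2}])

```text
clock: 16.08
tool_pos: [0.5393, -0.0872, 0.1198]
eef_rot: [0.995, -0.104, -0.001, 0.0]
contact_force: [0.3, 3.9, 5.2]
opening: 0.099
```

```bash
python3 st.py; python3 snap.py i2
```

```text
16.07 [ 0.5393 -0.0872  0.1198] phi -11.9 zaxis [-1.6e-03 -3.0e-04 -1.0e+00] op 8.69 F tool [-0.5 -3.8 -5.2] mom [ 0.79 -0.23 -0.16] q7 -1.54
tip depth mm 29.5 shoulder above plate -0.0 rel nominal [-1.04  1.46]
16.075 [ 0.5393 -0.0872  0.1198] phi -11.9 q [ 0.02  0.81  0.09  1.93 -0.17  0.41 -1.54] F [0.3 3.9 5.2] op 0.0986607188728906
qd 0.04369903478465995 tilt [-1.6e-03 -3.0e-04 -1.0e+00]
```

View pics/i2.png

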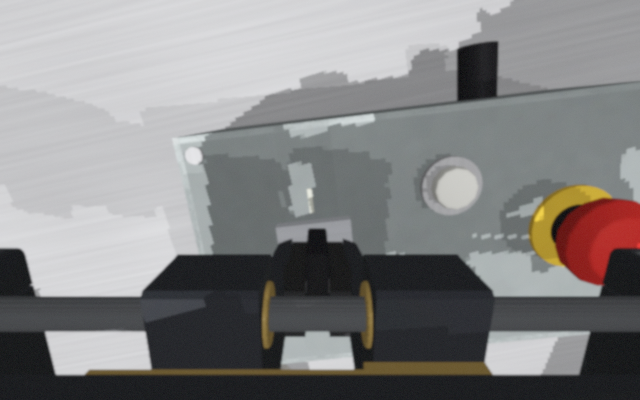

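The head is still square between the pads (u≈317). Tool rotation is 97°, so the barrel is at or above 1.54 rad. I'll nudge slightly into the stop and settle.

>>> servo_tool(deltas=[{"dx":0,"dy":0,"dz":0,"ax":0,"ay":0,"az":0.2,"hand":2},{"dx":0,"dy":0,"dz":0,"ax":0,"ay":0,"az":0.3,"hand":2},{"dx":0,"dy":0,"dz":0,"ax":0,"ay":0,"az":0.3,"hand":2},{"dx":0,"dy":0,"dz":0,"ax":0,"ay":0,"az":0.3,"hand":2},{"dx":0,"dy":0,"dz":0,"ax":0,"ay":0,"az":0.3,"hand":2},{"dx":0,"dy":0,"dz":0,"ax":0,"ay":0,"az":0.3,"hand":2}])

```text
clock: 16.88
tool_pos: [0.5393, -0.0872, 0.1198]
eef_rot: [0.993, -0.119, -0.001, 0.0]
contact_force: [0.2, 3.5, 5.4]
opening: 0.096
```

```bash
python3 st.py; python3 - <<'E'
from plant import r,eyes
import numpy as np,cv2
print(np.abs(r.get_state()['qd']).max())
for n in ("top","scene"):
    im,_=eyes.snapshot(n); cv2.imwrite(f"pics/{n}_end.png",im[:,:,::-1])
a=cv2.imread('pics/scene_end.png'); b=cv2.imread('pics/top_end.png')
cv2.imwrite('pics/end.png',np.vstack([b[60:300,60:500],cv2.resize(a[100:360,160:480],(440,340))]))
E
```

```text
16.88 [ 0.5393 -0.0872  0.1198] phi -13.67 zaxis [-1.6e-03 -1.0e-04 -1.0e+00] op 8.46 F tool [-0.6 -3.5 -5.4] mom [ 0.82 -0.29 -0.18] q7 -1.56
tip depth mm 29.5 shoulder above plate -0.0 rel nominal [-1.09  1.46]
0.001525801590674509
```

View pics/end.png

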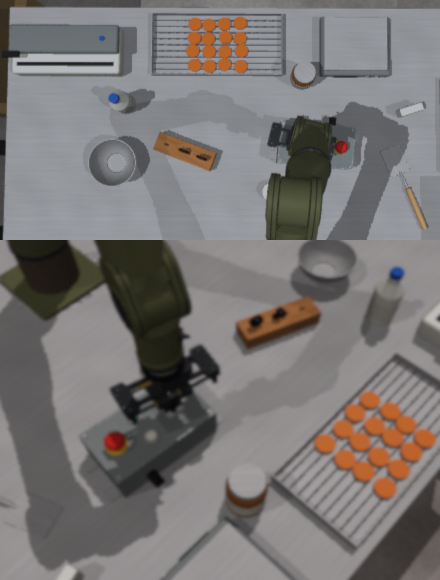

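The other two keys and all the bystanders are where they were. The tool has turned 98.9° against the stop, the arm is at rest, and the grip reads 8.5–9 mm on the head. Handing in.

```bash
python3 -c "
from plant import r
print(r.finish_job())"; python3 st.py
```

```text
the job is handed in; nothing more can be done
None
the job is handed in; nothing more can be done
```

I put the square-headed key fully home in the keyhole, turned it clockwise to the stop, and handed the job in at about 17 s while still gripping it. The hand-in reports no verdict.

**Insertion:** I rocked the key along the keyhole to get past both sticky pin pairs. I saw no more than about 14 N of push between moves. At the end the shoulder was at plate height (0.0 mm) with about 5 N of down-force, and the key was upright within 0.002 rad.

**Turn:** The tool turned 98.9° (1.73 rad). Allowing for the 0.15 rad of play, the barrel should be at its 1.57 stop. The opposing moment was about 0.18 N m, more than the spring's 0.12, which fits being against the stop. The barrel angle itself could not be read directly.

**Grip and rest:** The grip was commanded at 50 N, with the opening at 8.5–9 mm on the 9 mm head. The joints were at rest.

**Other items:** The final top and scene pictures show the round and clover keys still in the block. The bystanders I could see look unmoved; the arm hid most of the label roll.

**Checks that disagreed:** The top and wrist cameras differed by about 2 mm on the keyhole and 3–4 mm on the key. I settled it by comparing the key and the hole in the same wrist view before inserting. A side force of about 3.5 N remained on the held key.

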